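Set out the candle tray in a home-decor shop

TASK

Put the candle set together on the wooden tray: stand each of the four new candles upright in the middle of the metal holder made for it - the thick round one in the large round holder, the slim round one in the small round holder, the square one in the square holder and the oblong one in the oblong holder, the last two lined up with their holder's sides. Leave the burnt-down candle and the square vase where they stand, and do not knock any candle or the vase over on the way.

Things in the scene. Friction and masses are not known exactly. Their poses are not given: they have to be found in the camera images.
- candle_pillar: Thick round pillar candle, 50 mm diameter, 85 mm high, ivory wax with a short thin black wick (9 mm, seen only) in the middle of its flat top. Stands upright and loose on the table; origin at the centre of its underside, z up.
- candle_slim: Slim round candle, 32 mm diameter, 90 mm high, ivory wax with a short thin black wick (9 mm, seen only) in the middle of its flat top. Stands upright and loose on the table; origin at the centre of its underside, z up.
- candle_square: Square block candle, 50 x 50 mm, 70 mm high, ivory wax with a short thin black wick (9 mm, seen only) in the middle of its flat top. Stands upright and loose on the table; origin at the centre of its underside, z up, x and y square to its sides.
- candle_oblong: Oblong block candle, 64 mm long (its x) by 34 mm thick (its y), 60 mm high, ivory wax with a short thin black wick (9 mm, seen only) in the middle of its flat top. Stands upright and loose on the table; origin at the centre of its underside, z up.
- stub: Look-alike: burnt-down round candle of the same ivory wax, 50 mm diameter but only 38 mm high, with a hollow burnt into its top and a short wick in the hollow. Loose; origin at the centre of its underside.
- vase_square: Look-alike: white ceramic square vase, 50 x 50 mm, 80 mm high, with a round 30 mm hole in its top and no wick. Loose; origin at the centre of its underside.
- holder_big_round: Large round dark metal candle holder, a shallow dish 80 mm across outside, 74 mm inside. Origin at the centre of its underside, z up; inner floor 4 mm above it, rim 10 mm. Fixed on the 8 mm floor of the wooden tray (270 mm square, walls 24 mm above the table): its floor is 12 mm above the table. Holders are about 120 mm apart, in any order.
- holder_small_round: Small round dark metal candle holder, a shallow dish 62 mm across outside, 56 mm inside. Origin at the centre of its underside, z up; inner floor 4 mm above it, rim 10 mm. Fixed on the 8 mm floor of the wooden tray (270 mm square, walls 24 mm above the table): its floor is 12 mm above the table. Holders are about 120 mm apart, in any order.
- holder_square: Square dark metal candle holder, a shallow dish 80 x 80 mm outside, 74 x 74 mm inside, x and y square to its sides. Origin at the centre of its underside, z up; inner floor 4 mm above it, rim 10 mm. Fixed on the 8 mm floor of the wooden tray (270 mm square, walls 24 mm above the table): its floor is 12 mm above the table. Holders are about 120 mm apart, in any order.
- holder_oblong: Oblong dark metal candle holder, a shallow dish 94 mm long (its x) by 64 mm (its y) outside, 88 x 58 mm inside. Origin at the centre of its underside, z up; inner floor 4 mm above it, rim 10 mm. Fixed on the 8 mm floor of the wooden tray (270 mm square, walls 24 mm above the table): its floor is 12 mm above the table. Holders are about 120 mm apart, in any order.
Mind the look-alikes: they are no part of the job. What is shaped like the candle_square but blue or green is not meant.

How it is judged:
By the outcome, as a careful person would: the job done as asked, in the order asked, and still so for the second after the job is handed in, with the robot touching nothing.
It also fails if it takes over 109 s, if anything falls off the work surface, if the arm or the gripper's body presses on something with over 40 N, if the wrist force passes 120 N, or if a joint passes its speed limit or range.

ROBOT

A 6-joint arm with a two-finger parallel gripper is mounted at the origin on the work surface. World frame = base frame: x ahead of the robot, y to its left, z up, the work surface at z = 0. Lengths are in m, angles in rad, forces in N, time in s.
With the tool pointing down it reaches from about 0.275 to 0.75 m from the base axis. Payload 10.2 kg.
Tool frame: the origin (TCP) lies at the very end of the fingers, on their centre line; the grasp point (between the pads) lies 19 mm behind it; z points along the fingers, y is the line along which they close (so a half turn about z gives the same grasp; the last joint's range is limited). The gripper opens to 85 mm and grips with 20 to 120 N. Pads are 22 mm wide; open, the fingers measure 114 mm over their backs; the gripper's body (76 mm by 85 mm) begins 54 mm behind the grasp point. The pads swing forward as they close: fully open they stand 13 mm farther back than shut.
Start: joints at [0.948, 0.313, 1.498, -0, 1.331, -0.223], TCP at [0.204, 0.484, 0.231] pointing down, gripper open.
Joint ranges: [-2.94, 2.94], [-0.97, 2.17], [0.19, 2.56], [-1.23, 4.37], [0.02, 3.11], [-2.88, 2.88]. Speed limits (rad/s): [2.39, 2.39, 3.01, 3.14, 3.14, 3.14].

INTERFACE

Orientations are given as a unit quaternion [x, y, z, w].
In Python, from rig import env gives the robot as it stands.
- The arm moves only by the tool move_arm, never from a script. Its argument "plan" is one flat list of numbers, 5 for each row, row after row: the opening, from -1 (shut) to 1 (fully open), then the shift along the tool's x, y, z scaled (see below), then the turn about the tool's z scaled (see below). A call has 1 to 20 rows; each row shifts and turns the commanded pose from where the row before left it, along the tool's axes as they then stand; what a row does not reach is not made up. The controller multiplies each number of a shift by 30 mm and each number of a turn by 2 rad. A row lasts 1/12 s, in which the tool goes at most 41.7 mm and 7.16 degrees, less where a joint would pass 70% of its speed; a pose out of reach is approached as far as the arm can. A call with a number of a shift or a turn outside -1 to 1 is refused whole. A call with a gripper value outside its range is refused whole. The fingers move at their own pace and stop on an object; the grip force is fixed at half the most. Time passes only in rows, so rows that do not move let the fingers close. It gives the time, the measured TCP pose, the force, the opening and the grip force at its end, in the units of the state.
- env.state(): the state, without advancing time (a new reading comes with each control period).
- env.capture(name): name is "scene" or "top" or "wrist"; returns (picture, depth): 480x640x3 uint8, red, green, blue; 480x640 float32, m along the optical axis (not along the pixel's ray), 0 where there is no reading.
- env.calibration(name): a dict with "vfov" (degrees; the focal length in pixels is half the picture's height over the tangent of half this angle, whatever the lens; pixels are square), "cx", "cy" (the principal point, pixels), "rvec" (rotation vector, rad) and "tvec" (3), from world to camera coordinates, as OpenCV has them; the wrist camera has in their place "hand_eye" (4x4, takes a point from camera to tool coordinates, whose origin is the TCP and whose axes are the flange's). Camera axes: x right, y down, z forward; pixel columns grow to the right and rows downward; lengths in m; the calibration is good to about 2 mm. A picture is of the moment at which its call begins: read the wrist's pose just before it. calibration takes no time and is no camera call.
- env.finish_job(): hands the job in; it is judged then, once.
The state is a dict: "clock": time; "q": joint angles; "qvel": joint speeds; "joint_torque": joint torques, N m; "tool_pos": TCP position; "ee_rot": TCP orientation; "wrist_force": force on the tool from outside, world axes, zero at the start; "wrist_torque": the same for the moment, N m; "opening": finger opening in m; "grasp_force": force on a finger pad.
Only numpy, scipy, OpenCV 4.12 (cv2) and the standard library are available. Lean on these libraries where they do the work, as an engineer would, in place of code of your own. Each camera call takes 0.05 s, during which the arm holds its last target. There are 200 camera calls.

## Working session

There is one attempt and no reset: what is moved stays moved. The work goes in short steps, Python scripts to look and compute and a tool call to move; the robot and the scene stay as the last step left them, time stands still between calls to the robot, and variables do not carry over. Pictures are saved under pics/ and viewed, at most 14 in all, crops included, and the job is handed in when it is done.

Besides the shell and the picture viewer there is one more tool, called after "Request:" in YAML: its name, and indented under it one key for each argument. move_arm: Moves the arm, as the interface text tells. Shifts and turns lie within -1 to 1; 1 stands for 30 mm of shift or 2 rad of turn. Its arguments: {"type":"object","properties":{"plan":{"type":"array","items":{"type":"number"}}},"required":["plan"]}

```bash
ls; mkdir -p pics; python3 - <<'E'
from rig import env
import cv2,numpy as np
print(env.state())
for n in("scene","top"):
    p,d=env.capture(n); cv2.imwrite(f"pics/{n}0.png",p[:,:,::-1]); np.save(f"{n}_d.npy",d); print(n,env.calibration(n),(d>0).mean())
print(env.calibration("wrist"))
E
```

```text
pics
{'clock': 0.0, 'q': array([ 9.47627065e-01,  3.13429413e-01,  1.49844145e+00, -2.82750315e-05,
        1.33099636e+00, -2.23388596e-01]), 'qvel': array([-0.00103792, -0.00282254, -0.00097421, -0.0003848 , -0.00034242,
        0.00137213]), 'joint_torque': array([-8.83355351e-04, -4.12266290e+01, -2.59744048e+01, -2.22926606e-04,
        4.09379878e-03,  1.11414195e-06]), 'tool_pos': array([0.20419535, 0.48338025, 0.23074397]), 'ee_rot': array([ 1.98558509e-01,  9.80088829e-01, -5.86682139e-04, -2.49246935e-04]), 'wrist_force': array([-0.91252594,  0.44430471, -0.42690633]), 'wrist_torque': array([ 0.00835266,  0.00851472, -0.02488836]), 'grasp_force': 0.0, 'opening': 0.08549322608701318}
scene {'vfov': 55.45878794149227, 'cx': 322.0506790592627, 'cy': 235.55444687322304, 'rvec': array([ 2.13420703,  1.26403663, -0.48695263]), 'tvec': array([-0.23611521, -0.29876579,  1.33645804])} 0.9960416666666667
top {'vfov': 42.346278341381534, 'cx': 316.0257269823979, 'cy': 244.70332415278688, 'rvec': array([ 2.13035358, -2.19280966,  0.13343532]), 'tvec': array([-0.00239162,  0.50504453,  1.31851181])} 0.9959375
{'vfov': 62.49844394928319, 'cx': 318.0819587769272, 'cy': 245.61372430210542, 'hand_eye': array([[ 7.49060523e-04, -9.65930646e-01, -2.58799972e-01,
         6.51435968e-02],
       [ 9.99999719e-01,  7.34373417e-04,  1.53425528e-04,
         7.22163993e-04],
       [ 4.18574008e-05, -2.58800014e-01,  9.65930924e-01,
        -1.43592579e-01],
       [ 0.00000000e+00,  0.00000000e+00,  0.00000000e+00,
         1.00000000e+00]])}
```

View pics/top0.png

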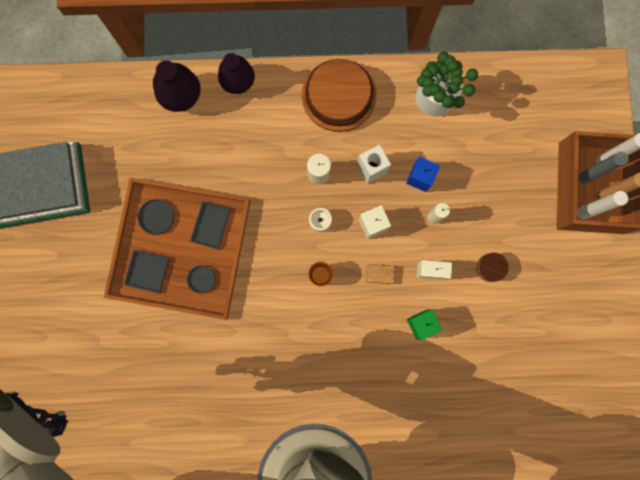

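View pics/scene0.png

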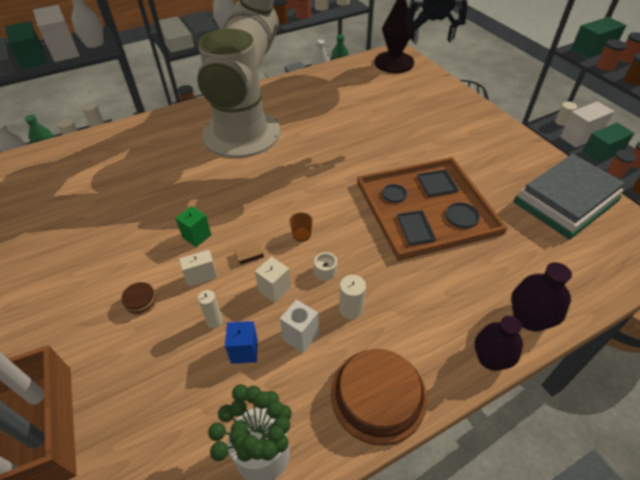

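The top view shows the pillar (319,168), stub (320,219), vase (374,164), square candle (375,221), slim (439,213) and oblong (435,270). The holders are big round (157,217), oblong (211,225), square (147,271) and small round (201,279). The scene view agrees.

```bash
cat > h.py <<'E'
import cv2,numpy as np
from rig import env
from scipy.spatial.transform import Rotation as R
def fpx(c): return 240/np.tan(np.radians(c["vfov"]/2))
def pose(n,st=None):
    c=env.calibration(n)
    if n=="wrist":
        T=np.eye(4);T[:3,:3]=R.from_quat(st["ee_rot"]).as_matrix();T[:3,3]=st["tool_pos"];return c,T@c["hand_eye"]
    T=np.eye(4);T[:3,:3]=cv2.Rodrigues(c["rvec"])[0];T[:3,3]=c["tvec"];return c,np.linalg.inv(T)
def cloud(n,d,st=None):
    c,T=pose(n,st);v,u=np.mgrid[:480,:640];f=fpx(c)
    P=np.stack([(u-c["cx"])/f*d,(v-c["cy"])/f*d,d],-1);return P@T[:3,:3].T+T[:3,3]
def plane(n,uv,z,st=None):
    "rays through pixels onto height z"
    c,T=pose(n,st);f=fpx(c);uv=np.atleast_2d(uv).astype(float)
    r=np.c_[(uv-[c["cx"],c["cy"]])/f,np.ones(len(uv))]@T[:3,:3].T
    return T[:3,3]+r*((z-T[2,3])/r[:,2])[:,None]
def tops(n,img,d,st=None,mina=60):
    W=cloud(n,d,st);hsv=cv2.cvtColor(img,cv2.COLOR_RGB2HSV);out=[]
    roi=(W[...,0]>.25)&(W[...,0]<.75)&(W[...,1]>-.4)&(W[...,1]<.5)
    for nm,m in(("white",(hsv[...,1]<75)&(hsv[...,2]>110)&(W[...,2]>.02)&(W[...,2]<.13)),("dark",(hsv[...,2]<110)&(hsv[...,1]<110)&(W[...,2]>0.0)&(W[...,2]<.04)&(W[...,1]>.1))):
        k,l,s,_=cv2.connectedComponentsWithStats((m&roi).astype(np.uint8))
        for i in range(1,k):
            if s[i,4]<mina: continue
            q=W[l==i];zt=np.percentile(q[:,2],90 if nm=="white" else 50)
            mm=(l==i)&(abs(W[...,2]-zt)<.006) if nm=="white" else l==i
            mm=mm.astype(np.uint8)
            ct=max(cv2.findContours(mm,cv2.RETR_EXTERNAL,cv2.CHAIN_APPROX_NONE)[0],key=cv2.contourArea)
            p=plane(n,ct[:,0],zt if nm=="white" else .018,st)[:,:2]
            r=cv2.minAreaRect((p*1000).astype(np.float32))
            out.append((nm,zt,r));print(n,nm,"px",s[i,:2]+s[i,2:4]//2,"z %.4f"%zt,"c %.1f %.1f"%r[0],"size %.1f %.1f ang %.1f"%(*r[1],r[2]))
    return out
E
python3 - <<'E'
from h import *
for n in("top","scene"):
    im=cv2.imread(f"pics/{n}0.png")[:,:,::-1].copy();d=np.load(f"{n}_d.npy");tops(n,im,d)
E
```

```text
top white px [374 163] z 0.0825 c 676.5 -146.8 size 50.4 50.4 ang 26.9
top white px [319 167] z 0.0887 c 668.4 -26.8 size 44.4 45.4 ang 88.4
top white px [ 80 195] z 0.0446 c 626.6 494.6 size 53.5 8.7 ang 1.0
top white px [439 213] z 0.0934 c 561.6 -280.6 size 27.3 27.5 ang 88.4
top white px [375 221] z 0.0735 c 548.6 -144.0 size 48.4 47.2 ang 21.6
top white px [320 220] z 0.0393 c 558.6 -27.2 size 43.5 46.2 ang 88.4
top white px [434 269] z 0.0634 c 442.0 -268.0 size 61.6 32.2 ang 84.5
top dark px [ 82 194] z 0.0272 c 634.6 498.2 size 72.7 11.2 ang 3.1
top dark px [156 216] z 0.0129 c 580.3 335.3 size 77.7 76.0 ang 88.4
top dark px [210 225] z 0.0130 c 557.8 215.4 size 64.1 93.7 ang 72.1
top dark px [146 271] z 0.0130 c 459.3 355.0 size 80.7 79.1 ang 74.8
top dark px [201 279] z 0.0132 c 438.2 237.0 size 59.1 56.7 ang 88.3
scene white px [529 197] z 0.0437 c 628.0 493.4 size 52.4 10.4 ang 4.8
scene white px [197 264] z 0.0629 c 446.7 -271.1 size 61.2 36.9 ang 83.4
scene white px [325 264] z 0.0394 c 563.1 -30.3 size 46.8 48.5 ang 61.1
scene white px [273 277] z 0.0724 c 553.6 -146.6 size 51.4 50.0 ang 22.0
scene white px [352 295] z 0.0874 c 671.3 -29.6 size 44.0 48.8 ang 59.9
scene white px [210 307] z 0.0925 c 566.9 -283.3 size 27.5 31.1 ang 71.6
scene white px [299 324] z 0.0824 c 679.2 -148.1 size 52.0 52.1 ang 26.5
scene dark px [438 183] z 0.0137 c 461.4 352.5 size 85.5 86.7 ang 73.7
scene dark px [394 193] z 0.0139 c 440.4 233.7 size 59.8 66.3 ang 56.5
scene dark px [529 208] z 0.0213 c 641.9 496.3 size 96.3 45.7 ang 9.0
scene dark px [463 215] z 0.0137 c 581.9 332.9 size 80.9 79.3 ang 61.0
scene dark px [417 228] z 0.0135 c 559.4 212.5 size 66.6 100.0 ang 71.8
```

Request:
move_arm:
  plan: [1, -1, -0.2, 0, 0, 1, -1, -0.2, 0, 0, 1, -1, -0.2, 0, 0, 1, -1, -0.2, 0, 0, 1, -1, -0.2, 0, 0, 1, -1, -0.2, 0, 0, 1, -1, -0.2, 0, 0, 1, -1, -0.2, 0, 0, 1, -1, -0.2, 0, 0, 1, -1, -0.2, 0, 0, 1, -0.8, -0.1, 0, 0, 1, 0, 0, 0, 0, 1, 0, 0, 0, 0, 1, 0, 0, 0, 0]

```text
clock: 1.27
tool_pos: [0.4776, 0.2998, 0.231]
ee_rot: [0.198, 0.98, -0.0, -0.0]
wrist_force: [0.0, 0.6, -0.5]
opening: 0.0855
grasp_force: 0.0
```

```bash
cat >> h.py <<'E'
def look(tag):
    st=env.state();p,d=env.capture("wrist");cv2.imwrite(f"pics/w_{tag}.png",p[:,:,::-1]);np.save(f"w_{tag}.npy",d);return st,p,d
def yaw(st): X=R.from_quat(st["ee_rot"]).as_matrix()[:,0];return np.degrees(np.arctan2(X[1],X[0]))
def go(x,y,z,a=None):
    "needed move in plan units (mm/30, rad/2), in the present tool axes"
    st=env.state();M=R.from_quat(st["ee_rot"]).as_matrix()
    s=M.T@(np.array([x,y,z])/1000-st["tool_pos"])/.03
    t=0 if a is None else -np.radians((a-yaw(st)+180)%360-180)/2
    print("t %.2f pos"%st["clock"],(st["tool_pos"]*1000).round(1),"yaw %.1f"%yaw(st),"-> shift",s.round(2),"turn %.3f"%t,"F",st["wrist_force"].round(1),"open %.4f"%st["opening"])
E
python3 - <<'E'
from h import *
st,p,d=look("tray"); tops("wrist",p,d,st,400); go(668,-28,200)
E
```

```text
wrist white px [578 284] z 0.0423 c 627.0 498.0 size 61.0 11.5 ang 8.7
wrist dark px [366 170] z 0.0132 c 460.1 355.4 size 79.3 79.8 ang 74.7
wrist dark px [238 201] z 0.0132 c 439.2 237.6 size 60.3 61.9 ang 37.3
wrist dark px [564 288] z 0.0178 c 639.7 496.4 size 105.2 20.8 ang 8.6
wrist dark px [393 294] z 0.0132 c 579.4 335.5 size 80.5 78.8 ang 24.5
wrist dark px [270 319] z 0.0133 c 557.7 216.1 size 64.3 97.0 ang 72.3
t 1.32 pos [477.4 300.  231.2] yaw 157.1 -> shift [-10.1   -7.61   1.04] turn 0.000 F [ 0.5 -0.3 -0.4] open 0.0854
```

View pics/w_tray.png

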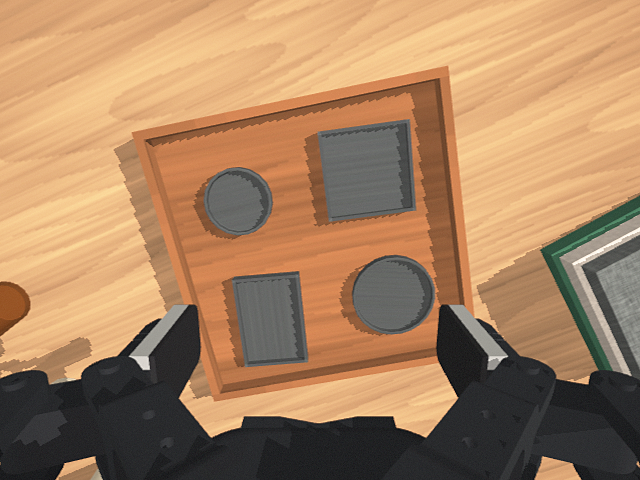

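The wrist view shows the four dishes: small round (238,201), square (366,170), oblong (270,319) and big round (393,294). They agree with the top view to 1 mm. Next I look at the candles.

Request:
move_arm:
  plan: [1, -0.57, -0.95, 0, 0, 1, -0.57, -0.95, 0, 0, 1, -0.57, -0.95, 0, 0, 1, -0.57, -0.95, 0, 0, 1, -0.57, -0.95, 0, 0, 1, -0.57, -0.95, 0, 0, 1, -0.57, -0.95, 0, 0, 1, -0.57, -0.95, 0, 0, 1, -0.57, -0.95, 0, 0, 1, -0.57, -0.95, 0, 0, 1, -0.57, -0.95, 0, 0, 1, -0.57, -0.95, 0, 0, 1, -0.57, -0.95, 0, 0, 1, 0, 0, 0, 0, 1, 0, 0, 0, 0, 1, 0, 0, 0, 0]

```text
clock: 2.65
tool_pos: [0.5387, -0.1271, 0.2313]
ee_rot: [0.198, 0.98, 0.0, -0.0]
wrist_force: [0.2, 1.0, 0.5]
opening: 0.0855
grasp_force: 0.0
```

```bash
python3 - <<'E'
from h import *
st,p,d=look("cand"); tops("wrist",p,d,st,400); go(668,-28,150)
E
```

```text
wrist white px [113 182] z 0.0617 c 444.1 -267.8 size 66.0 33.4 ang 83.5
wrist white px [433 196] z 0.0392 c 560.6 -28.2 size 49.5 48.7 ang 23.5
wrist white px [303 242] z 0.0718 c 550.1 -144.2 size 49.3 50.1 ang 21.9
wrist white px [483 311] z 0.0865 c 662.5 -18.6 size 51.9 26.2 ang 28.7
wrist white px [162 313] z 0.0909 c 553.8 -283.4 size 10.6 32.6 ang 16.5
wrist white px [360 366] z 0.0815 c 676.3 -146.5 size 53.0 52.1 ang 26.2
t 2.70 pos [ 538.8 -126.9  231.5] yaw 157.2 -> shift [-2.69  4.71  2.72] turn 0.000 F [-0.9 -0.1 -0.2] open 0.0854
```

View pics/w_cand.png

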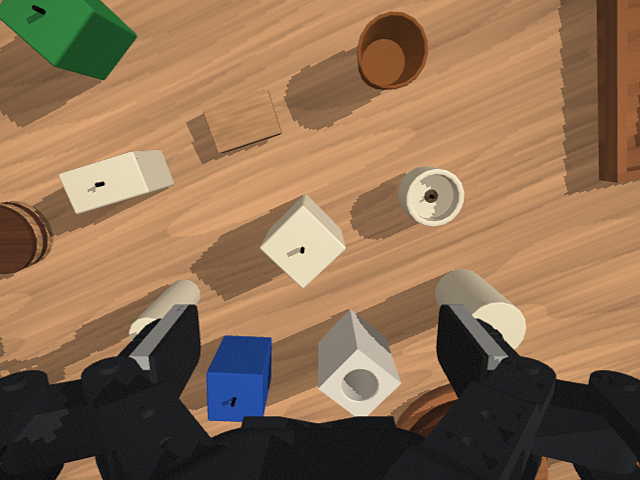

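The wrist view shows the square candle at (303,242) and the oblong at (113,182). The pillar and slim candle sit partly behind the fingers, so I use the top view for those. First I grasp the pillar.

Request:
move_arm:
  plan: [1, -0.45, 0.79, 0, 0, 1, -0.45, 0.79, 0, 0, 1, -0.45, 0.79, 0, 0, 1, -0.45, 0.79, 0, 0, 1, -0.45, 0.79, 0, 0, 1, -0.48, 0.8, 0, 0, 1, 0, 0, 0.5, 0, 1, 0, 0, 0.9, 0, 1, 0, 0, 0.9, 0, 1, 0, 0, 0.5, 0, 1, 0, 0, 0, 0, 1, 0, 0, 0, 0]

```text
clock: 3.7
tool_pos: [0.6696, -0.0277, 0.1476]
ee_rot: [0.198, 0.98, 0.0, -0.0]
wrist_force: [0.2, 0.5, 0.2]
opening: 0.0856
grasp_force: 0.0
```

```bash
python3 - <<'E'
from h import *
go(669.5,-27.5,38)
p,d=env.capture("scene");cv2.imwrite("pics/s1.png",p[:,:,::-1])
E
```

```text
t 3.70 pos [669.6 -27.7 147.6] yaw 157.2 -> shift [0.   0.   3.65] turn 0.000 F [0.2 0.5 0.2] open 0.0856
```

Request:
move_arm:
  plan: [1, 0, 0, 0.7, 0, 1, 0, 0, 0.8, 0, 1, 0, 0, 0.8, 0, 1, 0, 0, 0.8, 0, 1, 0, 0, 0.55, 0, 1, 0, 0, 0, 0, -1, 0, 0, 0, 0, -1, 0, 0, 0, 0, -1, 0, 0, 0, 0, -1, 0, 0, 0, 0, -1, 0, 0, 0, 0, -1, 0, 0, 0, 0, -1, 0, 0, 0, 0, -1, 0, 0, 0, 0, -1, 0, 0, 0, 0, -1, 0, 0, 0, 0]

```text
clock: 5.08
tool_pos: [0.6709, -0.0291, 0.0403]
ee_rot: [0.199, 0.98, -0.0, 0.002]
wrist_force: [-0.7, 0.5, 6.1]
opening: 0.0489
grasp_force: 61.6
```

```bash
python3 - <<'E'
from h import *
go(579.5,335.5,170)
E
```

```text
t 5.08 pos [670.9 -29.1  40.3] yaw 157.1 -> shift [ 7.52 10.01 -4.34] turn 0.000 F [-0.7  0.5  6.1] open 0.0489
```

Request:
move_arm:
  plan: [-1, 0, 0, -0.5, 0, -1, 0, 0, -0.8, 0, -1, 0, 0, -0.8, 0, -1, 0, 0, -0.8, 0, -1, 0, 0, -0.8, 0, -1, 0, 0, -0.7, 0, -1, 0.3, 0.4, 0, 0, -1, 0.6, 0.8, 0, 0, -1, 0.7, 0.9, 0, 0, -1, 0.7, 0.9, 0, 0, -1, 0.7, 0.9, 0, 0, -1, 0.7, 0.9, 0, 0, -1, 0.7, 0.9, 0, 0, -1, 0.7, 0.9, 0, 0, -1, 0.7, 0.9, 0, 0, -1, 0.7, 0.9, 0, 0, -1, 0.7, 0.9, 0, 0, -1, 0.3, 0.6, 0, 0, -1, 0, 0, 0, 0, -1, 0, 0, 0, 0]

```text
clock: 6.75
tool_pos: [0.5769, 0.3336, 0.1691]
ee_rot: [0.197, 0.98, -0.0, -0.0]
wrist_force: [0.6, -0.9, -0.8]
opening: 0.0488
grasp_force: 62.5
```

```bash
python3 - <<'E'
from h import *
go(579.5,335.5,54)
p,d=env.capture("scene");cv2.imwrite("pics/s1.png",p[:,:,::-1])
E
```

```text
t 6.75 pos [576.9 333.6 169.1] yaw 157.2 -> shift [-0.06  0.1   3.84] turn 0.000 F [ 0.6 -0.9 -0.8] open 0.0488
```

View pics/s1.png

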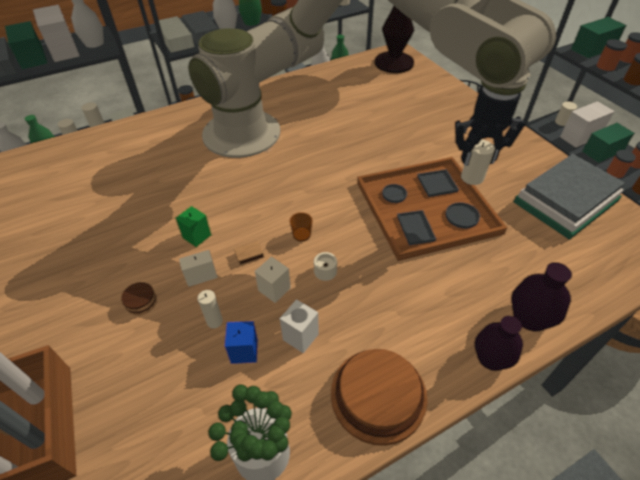

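The pillar hangs upright above the tray (480,160). I lower it now.

Request:
move_arm:
  plan: [-1, -0.06, 0.1, 0.5, 0, -1, 0, 0, 0.7, 0, -1, 0, 0, 0.7, 0, -1, 0, 0, 0.7, 0, -1, 0, 0, 0.6, 0, -1, 0, 0, 0.4, 0, -1, 0, 0, 0.2, 0, -1, 0, 0, 0, 0, -1, 0, 0, 0, 0]

```text
clock: 7.55
tool_pos: [0.5814, 0.3341, 0.0566]
ee_rot: [0.199, 0.98, 0.0, 0.0]
wrist_force: [-0.5, -0.3, -0.9]
opening: 0.049
grasp_force: 62.5
```

Request:
move_arm:
  plan: [-1, 0.06, 0.02, 0.06, 0, -1, 0, 0, 0.06, 0, -1, 0, 0, 0.02, 0, -1, 0, 0, 0, 0, -1, 0, 0, 0, 0]

```text
clock: 7.97
tool_pos: [0.5797, 0.3357, 0.0523]
ee_rot: [0.199, 0.98, 0.0, 0.0]
wrist_force: [-1.3, 0.5, 4.0]
opening: 0.0485
grasp_force: 62.9
```

Request:
move_arm:
  plan: [0.7, 0, 0, 0, 0, 0.7, 0, 0, 0, 0, 0.7, 0, 0, 0, 0, 0.7, 0, 0, 0, 0, 0.7, 0, 0, 0, 0, 0.7, 0, 0, 0, 0, 0.7, 0, 0, -0.3, 0, 0.7, 0, 0, -0.8, 0, 0.7, 0, 0, -0.9, 0, 0.7, 0, 0, -0.9, 0, 0.7, 0, 0, -0.9, 0, 0.7, 0, 0, -0.9, 0, 0.5, 0, 0, -0.3, 0, 0.5, 0, 0, 0, 0]

```text
clock: 9.13
tool_pos: [0.5803, 0.3358, 0.2047]
ee_rot: [0.199, 0.98, 0.001, 0.002]
wrist_force: [0.2, 0.2, 0.2]
opening: 0.0641
grasp_force: 0.0
```

```bash
python3 - <<'E'
from h import *
st,p,d=look("p1"); tops("wrist",p,d,st,300); go(562.5,-280.5,200)
E
```

```text
wrist white px [523 201] z 0.0424 c 629.6 494.9 size 62.1 10.6 ang 1.4
wrist white px [318 231] z 0.0988 c 578.4 337.7 size 48.3 49.4 ang 40.0
wrist dark px [278  65] z 0.0131 c 460.1 355.2 size 79.6 80.5 ang 74.7
wrist dark px [133 103] z 0.0133 c 440.2 238.2 size 63.4 61.1 ang 58.6
wrist dark px [513 211] z 0.0186 c 643.6 495.7 size 104.4 20.5 ang 6.5
wrist dark px [317 208] z 0.0133 c 571.7 339.1 size 78.9 61.0 ang 69.4
wrist dark px [178 247] z 0.0133 c 559.0 216.6 size 66.6 95.4 ang 72.2
t 9.18 pos [579.6 335.6 202.1] yaw 157.1 -> shift [ -7.47 -19.14   0.06] turn 0.000 F [-0.5 -0.1 -1. ] open 0.0638
```

View pics/w_p1.png

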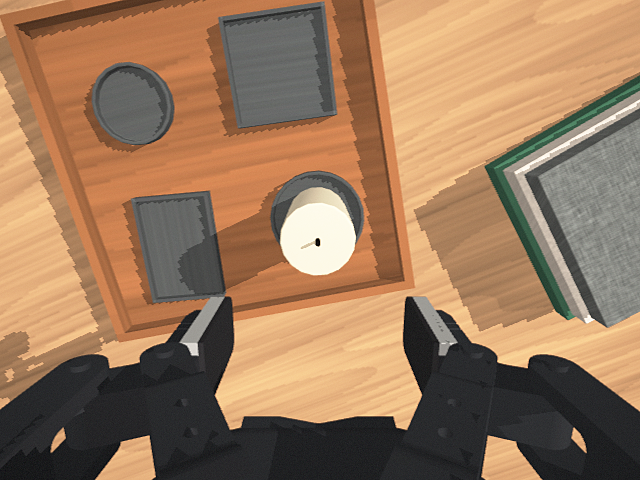

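The pillar stands upright within about 2 mm of its holder's centre, its top at (318,240). Next is the slim candle.

Request:
move_arm:
  plan: [0.5, -0.2, -0.5, 0, 0, 0.5, -0.38, -0.98, 0, 0, 0.5, -0.38, -0.98, 0, 0, 0.5, -0.38, -0.98, 0, 0, 0.5, -0.38, -0.98, 0, 0, 0.5, -0.38, -0.98, 0, 0, 0.5, -0.38, -0.98, 0, 0, 0.5, -0.38, -0.98, 0, 0, 0.5, -0.38, -0.98, 0, 0, 0.5, -0.38, -0.98, 0, 0, 0.5, -0.38, -0.98, 0, 0, 0.5, -0.38, -0.98, 0, 0, 0.5, -0.38, -0.98, 0, 0, 0.5, -0.38, -0.98, 0, 0, 0.5, -0.38, -0.98, 0, 0, 0.5, -0.38, -0.98, 0, 0, 0.5, -0.38, -0.98, 0, 0, 0.5, -0.38, -0.98, 0, 0, 0.5, -0.38, -0.98, 0, 0, 0.5, -0.43, -0.98, 0, 0]

```text
clock: 10.85
tool_pos: [0.5617, -0.2812, 0.1994]
ee_rot: [0.199, 0.98, 0.001, -0.002]
wrist_force: [0.5, -0.1, 0.3]
opening: 0.0639
grasp_force: 0.0
```

Request:
move_arm:
  plan: [0.5, 0, 0, 0, 0, 0.5, 0, 0, 0, 0]

```text
clock: 11.02
tool_pos: [0.5617, -0.2811, 0.1991]
ee_rot: [0.2, 0.98, 0.001, -0.002]
wrist_force: [-0.4, 0.1, 0.5]
opening: 0.0639
grasp_force: 0.0
```

```bash
python3 - <<'E'
from h import *
st,p,d=look("c2"); tops("wrist",p,d,st,200); go(562.5,-280.5,42)
E
```

```text
wrist white px [262  67] z 0.0618 c 444.5 -270.4 size 63.1 34.2 ang 83.4
wrist white px [614  92] z 0.0390 c 558.6 -42.4 size 28.4 48.6 ang 78.7
wrist white px [488 142] z 0.0717 c 550.2 -146.7 size 50.3 50.2 ang 22.0
wrist white px [316 238] z 0.0917 c 563.4 -282.7 size 29.7 31.3 ang 67.0
wrist white px [537 300] z 0.0815 c 676.1 -148.2 size 54.3 49.7 ang 26.5
t 11.07 pos [ 562.1 -279.9  199.6] yaw 157.0 -> shift [-0.04 -0.02  5.25] turn 0.000 F [-0.3  0.1  0.1] open 0.0640
```

Request:
move_arm:
  plan: [0.5, -0.03, -0.02, 0.5, 0, 0.5, 0, 0, 0.8, 0, 0.5, 0, 0, 0.8, 0, 0.5, 0, 0, 0.8, 0, 0.5, 0, 0, 0.8, 0, 0.5, 0, 0, 0.8, 0, 0.5, 0, 0, 0.7, 0, 0.5, 0, 0, 0, 0, -1, 0, 0, 0, 0, -1, 0, 0, 0, 0, -1, 0, 0, 0, 0, -1, 0, 0, 0, 0, -1, 0, 0, 0, 0, -1, 0, 0, 0, 0, -1, 0, 0, 0, 0, -1, 0, 0, 0, 0, -1, 0, 0, 0, 0, -1, 0, 0, 0, 0]

```text
clock: 12.57
tool_pos: [0.5639, -0.2812, 0.0471]
ee_rot: [0.199, 0.98, -0.0, 0.001]
wrist_force: [-0.3, 1.5, 6.0]
opening: 0.0309
grasp_force: 59.8
```

```bash
python3 - <<'E'
from h import *
go(439.5,238,175)
E
```

```text
t 12.57 pos [ 563.9 -281.2   47.1] yaw 157.1 -> shift [10.55 14.33 -4.29] turn 0.000 F [-0.3  1.5  6. ] open 0.0309
```

Request:
move_arm:
  plan: [-1, 0, 0, -0.5, 0, -1, 0, 0, -0.9, 0, -1, 0, 0, -1, 0, -1, 0, 0, -1, 0, -1, 0, 0, -0.9, 0, -1, 0.36, 0.48, 0, 0, -1, 0.7, 0.95, 0, 0, -1, 0.7, 0.95, 0, 0, -1, 0.7, 0.95, 0, 0, -1, 0.7, 0.95, 0, 0, -1, 0.7, 0.95, 0, 0, -1, 0.7, 0.95, 0, 0, -1, 0.7, 0.95, 0, 0, -1, 0.7, 0.95, 0, 0, -1, 0.7, 0.95, 0, 0, -1, 0.7, 0.95, 0, 0, -1, 0.7, 0.95, 0, 0, -1, 0.7, 0.95, 0, 0, -1, 0.7, 0.95, 0, 0, -1, 0.7, 0.95, 0, 0]

```text
clock: 14.23
tool_pos: [0.4427, 0.22, 0.1751]
ee_rot: [0.199, 0.98, 0.0, 0.0]
wrist_force: [0.6, -0.0, -0.1]
opening: 0.0305
grasp_force: 59.8
```

Request:
move_arm:
  plan: [-1, 0.4, 0.55, 0, 0, -1, 0, 0, 0, 0, -1, 0, 0, 0, 0]

```text
clock: 14.48
tool_pos: [0.4385, 0.2389, 0.1748]
ee_rot: [0.198, 0.98, -0.0, 0.0]
wrist_force: [-0.5, -0.4, 0.1]
opening: 0.0308
grasp_force: 59.8
```

```bash
python3 - <<'E'
from h import *
go(439.5,238,62)
E
```

```text
t 14.48 pos [438.5 238.9 174.8] yaw 157.2 -> shift [-0.04 -0.01  3.76] turn 0.000 F [-0.5 -0.4  0.1] open 0.0308
```

Request:
move_arm:
  plan: [-1, 0, 0, 0.4, 0, -1, 0, 0, 0.8, 0, -1, 0, 0, 0.8, 0, -1, 0, 0, 0.8, 0, -1, 0, 0, 0.6, 0, -1, 0, 0, 0.3, 0, -1, 0, 0, 0.05, 0, -1, 0, 0, 0.05, 0, -1, 0, 0, 0, 0, -1, 0, 0, 0, 0]

```text
clock: 15.32
tool_pos: [0.4394, 0.2383, 0.0616]
ee_rot: [0.199, 0.98, 0.0, 0.001]
wrist_force: [-0.2, 0.8, -0.8]
opening: 0.0309
grasp_force: 59.8
```

Request:
move_arm:
  plan: [-1, 0, 0, 0.05, 0, -1, 0, 0, 0.03, 0, -1, 0, 0, 0.02, 0, -1, 0, 0, 0, 0, -1, 0, 0, 0, 0]

```text
clock: 15.73
tool_pos: [0.4393, 0.2384, 0.059]
ee_rot: [0.198, 0.98, 0.0, 0.001]
wrist_force: [-4.5, -1.4, 12.7]
opening: 0.0307
grasp_force: 61.0
```

Request:
move_arm:
  plan: [-1, 0, 0, -0.05, 0, 0.4, 0, 0, 0, 0, 0.4, 0, 0, 0, 0, 0.4, 0, 0, 0, 0, 0.4, 0, 0, 0, 0, 0.4, 0, 0, 0, 0, 0.4, 0, 0, 0, 0, 0.4, 0, 0, -0.3, 0, 0.4, 0, 0, -0.8, 0, 0.4, 0, 0, -0.9, 0, 0.4, 0, 0, -0.9, 0, 0.4, 0, 0, -0.9, 0, 0.4, 0, 0, -0.8, 0, 0.4, 0, 0, 0, 0, 0.4, 0, 0, 0, 0]

```text
clock: 16.98
tool_pos: [0.4391, 0.2384, 0.1985]
ee_rot: [0.199, 0.98, 0.001, 0.001]
wrist_force: [-0.3, -0.3, -0.5]
opening: 0.0597
grasp_force: 0.0
```

```bash
python3 - <<'E'
from h import *
st,p,d=look("p2"); tops("wrist",p,d,st,300); go(550.3,-144.8,200,112)
E
```

```text
wrist white px [318 237] z 0.1037 c 439.5 239.2 size 30.1 31.1 ang 67.1
wrist white px [506 330] z 0.0980 c 562.4 339.9 size 47.5 23.2 ang 79.5
wrist white px [123 456] z 0.0394 c 575.9 -14.7 size 11.2 45.5 ang 29.7
wrist dark px [457 187] z 0.0132 c 459.7 354.7 size 81.7 80.6 ang 74.7
wrist dark px [315 216] z 0.0133 c 434.3 238.3 size 60.5 52.2 ang 73.9
wrist dark px [479 300] z 0.0135 c 560.3 343.0 size 79.9 41.8 ang 69.7
wrist dark px [344 345] z 0.0133 c 557.3 216.1 size 64.6 97.9 ang 72.2
t 17.03 pos [438.6 238.3 197.2] yaw 157.1 -> shift [ -8.4  -10.31  -0.09] turn 0.394 F [-0.3  0.2 -0.3] open 0.0601
```

View pics/w_p2.png

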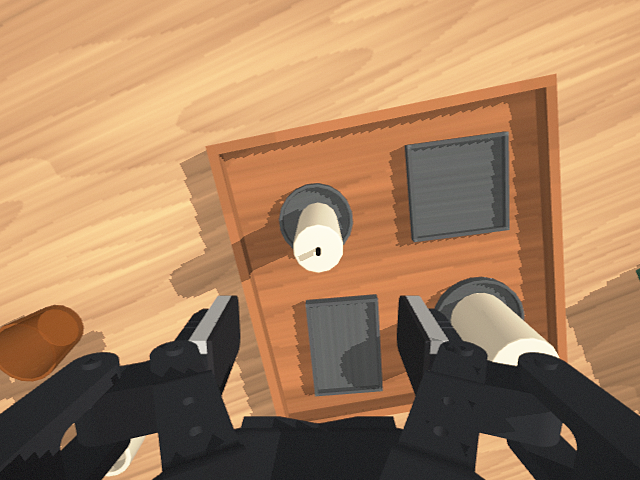

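The slim candle is upright and centred, its top at (318,250). Next is the square candle.

Request:
move_arm:
  plan: [1, -0.38, -0.47, 0, 0, 1, -0.76, -0.94, 0, 0, 1, -0.76, -0.94, 0, 0, 1, -0.76, -0.94, 0, 0, 1, -0.76, -0.94, 0, 0, 1, -0.76, -0.94, 0, 0, 1, -0.76, -0.94, 0, 0, 1, -0.76, -0.94, 0, 0, 1, -0.76, -0.94, 0, 0, 1, -0.76, -0.94, 0, 0, 1, -0.76, -0.94, 0, 0, 1, -0.42, -0.44, 0, 0, 1, 0, 0, 0, 0.056, 1, 0, 0, 0, 0.056, 1, 0, 0, 0, 0.056, 1, 0, 0, 0, 0.056, 1, 0, 0, 0, 0.056, 1, 0, 0, 0, 0.056, 1, 0, 0, 0, 0.058, 1, 0, 0, 0, 0]

```text
clock: 18.7
tool_pos: [0.55, -0.1445, 0.1958]
ee_rot: [0.561, 0.828, -0.0, -0.001]
wrist_force: [0.4, 0.5, 0.1]
opening: 0.0853
grasp_force: 0.0
```

```bash
python3 - <<'E'
from h import *
st,p,d=look("c3"); tops("wrist",p,d,st,300); go(550.3,-144.8,30,112)
E
```

```text
wrist white px [393  84] z 0.0392 c 561.5 -28.4 size 48.9 48.8 ang 86.7
wrist white px [319 233] z 0.0718 c 550.7 -144.0 size 49.1 49.4 ang 21.8
wrist white px [475 295] z 0.0815 c 677.1 -146.3 size 51.9 52.2 ang 26.5
wrist white px [140 315] z 0.0616 c 444.2 -267.8 size 66.5 33.1 ang 82.4
t 18.75 pos [ 550.1 -144.5  196. ] yaw 112.1 -> shift [-0.02  0.01  5.53] turn 0.001 F [-1.1  0.3  0.4] open 0.0852
```

Request:
move_arm:
  plan: [1, 0, 0, 0.5, 0, 1, 0, 0, 0.8, 0, 1, 0, 0, 0.9, 0, 1, 0, 0, 0.9, 0, 1, 0, 0, 0.9, 0, 1, 0, 0, 0.8, 0, 1, 0, 0, 0.65, 0, 1, 0, 0, 0, 0, -1, 0, 0, 0, 0, -1, 0, 0, 0, 0, -1, 0, 0, 0, 0, -1, 0, 0, 0, 0, -1, 0, 0, 0, 0, -1, 0, 0, 0, 0, -1, 0, 0, 0, 0, -1, 0, 0, 0, 0, -1, 0, 0, 0, 0, -1, 0, 0, 0, 0]

```text
clock: 20.25
tool_pos: [0.5514, -0.1451, 0.0353]
ee_rot: [0.559, 0.829, 0.0, 0.002]
wrist_force: [-0.5, 0.4, 6.9]
opening: 0.0491
grasp_force: 63.1
```

```bash
python3 - <<'E'
from h import *
go(460,355,155,74.5)
E
```

```text
t 20.25 pos [ 551.4 -145.1   35.3] yaw 112.0 -> shift [16.59  3.42 -4.02] turn 0.327 F [-0.5  0.4  6.9] open 0.0491
```

Request:
move_arm:
  plan: [-1, 0, 0, -0.5, 0, -1, 0, 0, -0.9, 0, -1, 0, 0, -1, 0, -1, 0, 0, -1, 0, -1, 0, 0, -1, 0, -1, 0.5, 0.1, 0, 0, -1, 0.98, 0.2, 0, 0, -1, 0.98, 0.2, 0, 0, -1, 0.98, 0.2, 0, 0, -1, 0.98, 0.2, 0, 0, -1, 0.98, 0.2, 0, 0, -1, 0.98, 0.2, 0, 0, -1, 0.98, 0.2, 0, 0, -1, 0.98, 0.2, 0, 0, -1, 0.98, 0.2, 0, 0, -1, 0.98, 0.2, 0, 0, -1, 0.98, 0.2, 0, 0, -1, 0.98, 0.2, 0, 0, -1, 0.98, 0.2, 0, 0, -1, 0.98, 0.2, 0, 0]

```text
clock: 21.92
tool_pos: [0.4707, 0.2851, 0.1654]
ee_rot: [0.559, 0.829, -0.0, -0.0]
wrist_force: [-0.4, 0.8, -1.9]
opening: 0.0492
grasp_force: 62.7
```

Request:
move_arm:
  plan: [-1, 0.98, 0.2, 0, 0, -1, 0.98, 0.2, 0, 0, -1, 0.41, 0.12, 0, 0, -1, 0, 0, 0, 0.054, -1, 0, 0, 0, 0.055, -1, 0, 0, 0, 0.055, -1, 0, 0, 0, 0.055, -1, 0, 0, 0, 0.055, -1, 0, 0, 0, 0.054, -1, 0, 0, 0, 0, -1, 0, 0, 0, 0]

```text
clock: 22.83
tool_pos: [0.4596, 0.355, 0.1654]
ee_rot: [0.796, 0.606, -0.0, 0.0]
wrist_force: [0.3, 0.2, -2.0]
opening: 0.0491
grasp_force: 62.8
```

```bash
python3 - <<'E'
from h import *
st,p,d=look("h3"); W=cloud("wrist",d,st)
go(460,355,48,74.5)
E
```

```text
t 22.88 pos [459.6 355.1 165.5] yaw 74.5 -> shift [0.   0.01 3.92] turn 0.000 F [ 0.2  0.1 -0.9] open 0.0491
```

View pics/w_h3.png

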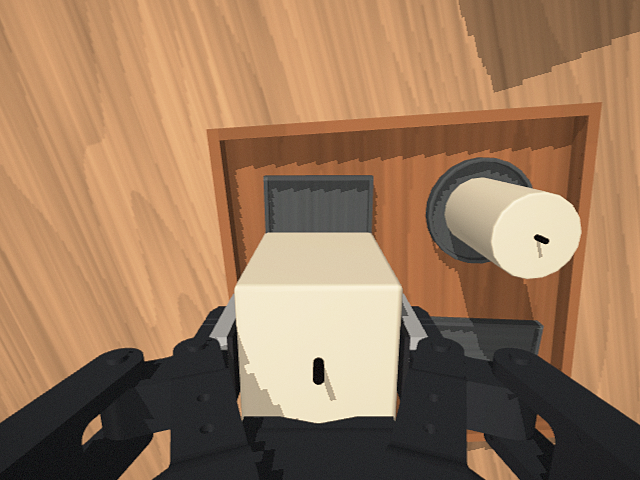

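The square candle lines up with the square holder's edge (rows 177 and 287 are both level). I lower it now.

Request:
move_arm:
  plan: [-1, 0, 0, 0.4, 0, -1, 0, 0, 0.8, 0, -1, 0, 0, 0.8, 0, -1, 0, 0, 0.8, 0, -1, 0, 0, 0.6, 0, -1, 0, 0, 0.3, 0, -1, 0, 0, 0.07, 0, -1, 0, 0, 0.06, 0, -1, 0, 0, 0.04, 0, -1, 0, 0, 0, 0, -1, 0, 0, 0, 0]

```text
clock: 23.8
tool_pos: [0.4601, 0.3555, 0.0504]
ee_rot: [0.797, 0.604, 0.001, 0.0]
wrist_force: [1.1, -0.1, -0.9]
opening: 0.0494
grasp_force: 62.7
```

Request:
move_arm:
  plan: [-1, 0, 0, 0.04, 0, -1, 0, 0, 0.03, 0, -1, 0, 0, 0.03, 0, -1, 0, 0, 0, 0, -1, 0, 0, 0, 0]

```text
clock: 24.22
tool_pos: [0.4598, 0.3555, 0.0473]
ee_rot: [0.797, 0.604, 0.0, 0.0]
wrist_force: [-1.0, -0.8, 5.6]
opening: 0.0493
grasp_force: 63.3
```

Request:
move_arm:
  plan: [0.7, 0, 0, 0, 0, 0.7, 0, 0, 0, 0, 0.7, 0, 0, 0, 0, 0.7, 0, 0, 0, 0, 0.7, 0, 0, 0, 0, 0.7, 0, 0, 0, 0, 0.7, 0, 0, -0.3, 0, 0.7, 0, 0, -0.8, 0, 0.7, 0, 0, -0.9, 0, 0.7, 0, 0, -0.9, 0, 0.7, 0, 0, -0.9, 0, 0.7, 0, 0, -0.9, 0, 0.7, 0, 0, -0.3, 0, 0.7, 0, 0, 0, 0, 0.7, 0, 0, 0, 0]

```text
clock: 25.47
tool_pos: [0.4594, 0.3552, 0.1959]
ee_rot: [0.797, 0.604, -0.0, -0.0]
wrist_force: [-0.7, -0.4, -0.0]
opening: 0.0725
grasp_force: 0.0
```

```bash
python3 - <<'E'
from h import *
st,p,d=look("p3"); tops("wrist",p,d,st,300); go(444.1,-268,200,83.3)
E
```

```text
wrist white px [493 218] z 0.0987 c 577.7 338.2 size 48.3 51.0 ang 60.2
wrist white px [319 233] z 0.0838 c 460.7 357.0 size 49.4 49.2 ang 74.5
wrist white px [337 379] z 0.1032 c 441.8 245.5 size 26.0 31.1 ang 86.5
wrist dark px [464 204] z 0.0135 c 574.0 341.1 size 79.4 66.2 ang 51.6
wrist dark px [319 220] z 0.0135 c 460.4 355.6 size 80.9 80.0 ang 74.7
wrist dark px [417 336] z 0.0158 c 514.0 230.7 size 69.2 13.2 ang 82.7
wrist dark px [484 329] z 0.0134 c 572.6 222.3 size 50.3 72.3 ang 72.1
wrist dark px [332 346] z 0.0135 c 440.5 242.5 size 58.6 60.8 ang 80.7
t 25.52 pos [459.1 355.  195. ] yaw 74.4 -> shift [-20.13   5.12  -0.14] turn -0.078 F [-0.2 -0.1 -0.2] open 0.0726
```

View pics/w_p3.png

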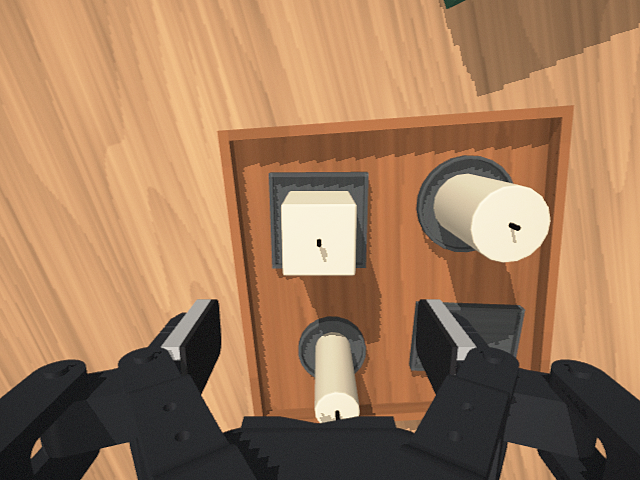

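The square candle is centred and aligned (74.5° against the holder's 74.7°). The oblong candle is last.

Request:
move_arm:
  plan: [0.5, -0.6, 0.15, 0, 0, 0.5, -1, 0.255, 0, 0, 0.5, -1, 0.255, 0, 0, 0.5, -1, 0.255, 0, 0, 0.5, -1, 0.255, 0, 0, 0.5, -1, 0.255, 0, 0, 0.5, -1, 0.255, 0, 0, 0.5, -1, 0.255, 0, 0, 0.5, -1, 0.255, 0, 0, 0.5, -1, 0.255, 0, 0, 0.5, -1, 0.255, 0, 0, 0.5, -1, 0.255, 0, 0, 0.5, -1, 0.255, 0, 0, 0.5, -1, 0.255, 0, 0, 0.5, -1, 0.255, 0, 0, 0.5, -1, 0.255, 0, 0, 0.5, -1, 0.255, 0, 0, 0.5, -1, 0.255, 0, 0, 0.5, -1, 0.255, 0, 0, 0.5, -1, 0.255, 0, 0]

```text
clock: 27.18
tool_pos: [0.4446, -0.2525, 0.1948]
ee_rot: [0.797, 0.604, -0.0, -0.002]
wrist_force: [0.1, 0.6, -0.1]
opening: 0.064
grasp_force: 0.0
```

Request:
move_arm:
  plan: [0.5, -0.53, 0.12, 0, 0, 0.5, 0, 0, 0, -0.039, 0.5, 0, 0, 0, -0.039, 0.5, 0, 0, 0, 0, 0.5, 0, 0, 0, 0]

```text
clock: 27.6
tool_pos: [0.4444, -0.267, 0.1956]
ee_rot: [0.748, 0.664, -0.0, -0.001]
wrist_force: [-0.4, 0.3, 0.3]
opening: 0.064
grasp_force: 0.0
```

```bash
python3 - <<'E'
from h import *
st,p,d=look("c4"); tops("wrist",p,d,st,300); go(444.1,-268,28,83.3)
E
```

```text
wrist white px [606  38] z 0.0651 c 655.7 -157.1 size 10.6 41.6 ang 25.0
wrist white px [317 234] z 0.0618 c 443.9 -269.3 size 63.2 33.3 ang 83.5
t 27.65 pos [ 444.5 -267.   195.8] yaw 83.2 -> shift [-0.04 -0.    5.59] turn -0.001 F [ 0.3 -0.3 -0.3] open 0.0640
```

Request:
move_arm:
  plan: [0.5, -0.05, 0, 0.5, 0, 0.5, 0, 0, 0.8, 0, 0.5, 0, 0, 0.9, 0, 0.5, 0, 0, 0.9, 0, 0.5, 0, 0, 0.9, 0, 0.5, 0, 0, 0.8, 0, 0.5, 0, 0, 0.7, 0, 0.5, 0, 0, 0, 0, -1, 0, 0, 0, 0, -1, 0, 0, 0, 0, -1, 0, 0, 0, 0, -1, 0, 0, 0, 0, -1, 0, 0, 0, 0, -1, 0, 0, 0, 0, -1, 0, 0, 0, 0, -1, 0, 0, 0, 0, -1, 0, 0, 0, 0, -1, 0, 0, 0, 0]

```text
clock: 29.15
tool_pos: [0.4452, -0.2697, 0.0332]
ee_rot: [0.747, 0.664, 0.0, 0.002]
wrist_force: [0.2, 0.6, 8.1]
opening: 0.033
grasp_force: 61.3
```

```bash
python3 - <<'E'
from h import *
go(558,216,170,162.2)
E
```

```text
t 29.15 pos [ 445.2 -269.7   33.2] yaw 83.3 -> shift [16.51  1.85 -4.59] turn -0.689 F [0.2 0.6 8.1] open 0.0330
```

Request:
move_arm:
  plan: [-1, 0, 0, -0.5, 0, -1, 0, 0, -0.9, 0, -1, 0, 0, -1, 0, -1, 0, 0, -1, 0, -1, 0, 0, -1, 0, -1, 0.5, 0.06, 0, 0, -1, 0.98, 0.11, 0, 0, -1, 0.98, 0.11, 0, 0, -1, 0.98, 0.11, 0, 0, -1, 0.98, 0.11, 0, 0, -1, 0.98, 0.11, 0, 0, -1, 0.98, 0.11, 0, 0, -1, 0.98, 0.11, 0, 0, -1, 0.98, 0.11, 0, 0, -1, 0.98, 0.11, 0, 0, -1, 0.98, 0.11, 0, 0, -1, 0.98, 0.11, 0, 0, -1, 0.98, 0.11, 0, 0, -1, 0.98, 0.11, 0, 0, -1, 0.98, 0.11, 0, 0]

```text
clock: 30.82
tool_pos: [0.5419, 0.1506, 0.1641]
ee_rot: [0.747, 0.665, 0.0, 0.0]
wrist_force: [0.4, -0.9, -0.4]
opening: 0.0328
grasp_force: 60.3
```

Request:
move_arm:
  plan: [-1, 0.98, 0.11, 0, 0, -1, 0.98, 0.11, 0, 0, -1, 0.33, 0.03, 0, 0, -1, 0, 0, 0, -0.057, -1, 0, 0, 0, -0.057, -1, 0, 0, 0, -0.058, -1, 0, 0, 0, -0.057, -1, 0, 0, 0, -0.058, -1, 0, 0, 0, -0.057, -1, 0, 0, 0, -0.058, -1, 0, 0, 0, -0.057, -1, 0, 0, 0, -0.058, -1, 0, 0, 0, -0.057, -1, 0, 0, 0, -0.058, -1, 0, 0, 0, -0.057, -1, 0, 0, 0, 0, -1, 0, 0, 0, 0]

```text
clock: 32.23
tool_pos: [0.5573, 0.216, 0.1638]
ee_rot: [0.156, 0.988, -0.0, 0.0]
wrist_force: [-0.2, 0.2, -0.9]
opening: 0.033
grasp_force: 60.2
```

```bash
python3 - <<'E'
from h import *
st,p,d=look("h4")
go(558,216,48,162.2)
E
```

```text
t 32.28 pos [557.4 216.1 163.7] yaw 162.0 -> shift [-0.02  0.    3.86] turn -0.002 F [-0.2 -0.  -1.4] open 0.0329
```

View pics/w_h4.png

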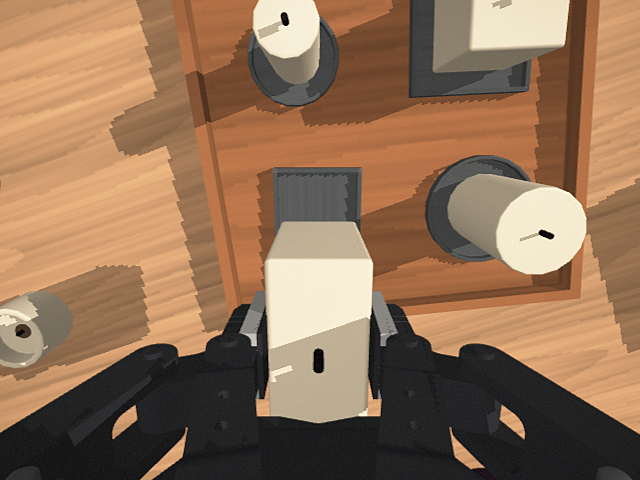

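The oblong candle lines up with the oblong holder (edges at rows 168 and 259 are level). I lower it now.

Request:
move_arm:
  plan: [-1, 0, 0, 0.4, 0, -1, 0, 0, 0.8, 0, -1, 0, 0, 0.8, 0, -1, 0, 0, 0.8, 0, -1, 0, 0, 0.6, 0, -1, 0, 0, 0.3, 0, -1, 0, 0, 0.07, 0, -1, 0, 0, 0.06, 0, -1, 0, 0, 0, 0, -1, 0, 0, 0, 0]

```text
clock: 33.12
tool_pos: [0.558, 0.2165, 0.0498]
ee_rot: [0.154, 0.988, 0.0, 0.001]
wrist_force: [-0.2, 0.2, -0.7]
opening: 0.0334
grasp_force: 60.2
```

Request:
move_arm:
  plan: [-1, 0, 0, 0.06, 0, -1, 0, 0, 0.04, 0, -1, 0, 0, 0.03, 0, -1, 0, 0, 0, 0, -1, 0, 0, 0, 0]

```text
clock: 33.53
tool_pos: [0.5575, 0.2164, 0.0452]
ee_rot: [0.154, 0.988, 0.0, 0.0]
wrist_force: [-1.9, -1.0, 4.0]
opening: 0.0332
grasp_force: 60.6
```

Contact is made, so I release, lift, and check.

Request:
move_arm:
  plan: [0.3, 0, 0, 0, 0, 0.3, 0, 0, 0, 0, 0.3, 0, 0, 0, 0, 0.3, 0, 0, 0, 0, 0.3, 0, 0, 0, 0, 0.3, 0, 0, 0, 0, 0.3, 0, 0, -0.3, 0, 0.3, 0, 0, -0.8, 0, 0.3, 0, 0, -0.9, 0, 0.3, 0, 0, -0.9, 0, 0.3, 0, 0, -0.9, 0, 0.3, 0, 0, -0.9, 0, 0.3, 0, 0, -0.9, 0, 0.3, 0, 0, 0, 0, 0.3, 0, 0, 0, 0]

```text
clock: 34.78
tool_pos: [0.5578, 0.2165, 0.2146]
ee_rot: [0.154, 0.988, 0.001, 0.002]
wrist_force: [0.6, 0.2, -0.1]
opening: 0.0555
grasp_force: 0.0
```

```bash
python3 - <<'E'
from h import *
st,p,d=look("p4"); tops("wrist",p,d,st,300)
p,d=env.capture("top");tops("top",p,d)
p,d=env.capture("scene");cv2.imwrite("pics/s_end.png",p[:,:,::-1])
E
```

```text
wrist white px [469  41] z 0.0837 c 465.9 352.5 size 50.6 39.0 ang 74.0
wrist white px [292  54] z 0.1038 c 441.8 238.4 size 30.5 31.5 ang 72.3
wrist white px [482 209] z 0.0987 c 578.1 335.9 size 50.5 48.3 ang 51.6
wrist white px [318 227] z 0.0738 c 558.9 217.0 size 33.6 62.8 ang 72.3
wrist white px [ 59 305] z 0.0391 c 561.3 -24.6 size 48.5 53.5 ang 10.3
wrist dark px [446  51] z 0.0133 c 463.1 353.9 size 81.8 74.2 ang 74.8
wrist dark px [296  71] z 0.0134 c 443.4 236.5 size 61.6 54.2 ang 82.4
wrist dark px [454 198] z 0.0134 c 575.7 329.1 size 66.0 79.3 ang 53.8
wrist dark px [630 189] z 0.0097 c 619.5 485.9 size 57.5 15.9 ang 8.5
wrist dark px [316 215] z 0.0134 c 558.3 215.8 size 64.2 94.0 ang 72.3
top white px [374 164] z 0.0827 c 676.5 -146.5 size 50.2 50.8 ang 26.6
top white px [ 80 196] z 0.0449 c 626.5 494.5 size 53.3 8.7 ang 1.0
top white px [320 220] z 0.0389 c 552.6 -22.7 size 45.4 29.5 ang 51.7
top white px [149 217] z 0.1001 c 566.3 327.9 size 24.2 31.8 ang 8.2
top dark px [ 82 195] z 0.0267 c 632.5 498.1 size 68.3 9.3 ang 5.1
top dark px [221 227] z 0.0135 c 551.4 196.3 size 23.2 93.1 ang 72.6
top dark px [210 277] z 0.0134 c 443.2 213.8 size 49.5 12.6 ang 11.5
```

View pics/s_end.png

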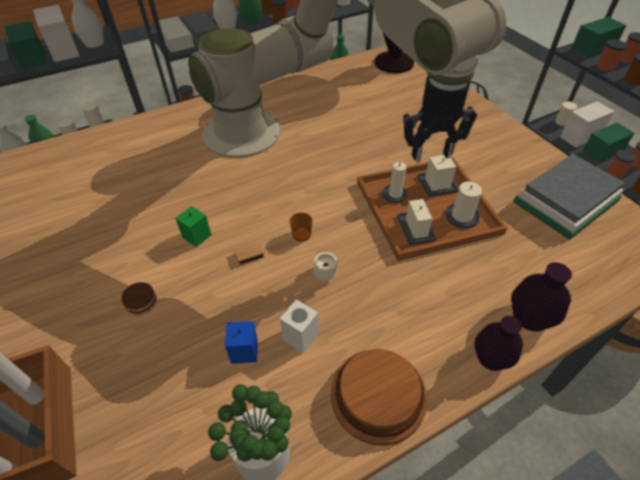

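All four candles stand upright in their holders (398,180; 440,175; 466,203; 419,219). The stub (325,265) and vase (299,325) have not moved.

```bash
python3 -c "
from rig import env
print(env.finish_job())"
```

```text
the job is handed in; nothing more can be done
None
```

The job is handed in at about 35 s: all four candles stand upright in their own holders, centred to about 2 mm, the square and oblong ones lined up with their holders' sides, and the burnt-down candle and vase were not touched.

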